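# Hook the sieve out of the brush-washing pot

### The arm

A 7-joint arm with a two-finger parallel gripper is mounted at the origin on the work surface. World frame = base frame: x ahead of the robot, y to its left, z up, the work surface at z = 0. Lengths are in mm, angles in degrees, forces in N, time in s.
With the tool pointing down it reaches from about 350 to 900 mm from the base axis. Payload 19.9 kg.
Tool frame: the origin (TCP) lies midway between the tips of the shut fingers; the grasp point (between the pads) lies 19 mm behind it; z points along the fingers, y is the line along which they close (so a half turn about z gives the same grasp; the last joint's range is limited). The gripper opens to 85 mm and grips with 20 to 120 N. Pads are 22 mm wide; open, the fingers measure 114 mm over their backs; the gripper's body (76 mm by 85 mm) begins 54 mm behind the grasp point. The pads swing forward as they close: fully open they stand 13 mm farther back than shut.
Start: joints at [-69.643, 23.915, -0.59, 92.452, 0.269, 63.638, -3.037], TCP at [241.531, 576.424, 231.26] pointing down, gripper open.
Joint ranges: [-161.28, 161.28], [-22.2, 115.67], [-73.04, 71.86], [3.21, 147.25], [-68.34, 248.33], [10.77, 114.83], [-161.83, 161.83]. Speed limits (degrees/s): [108.29, 108.29, 136.94, 136.94, 172.46, 172.46, 172.46].

### API

Orientations are given as a 3x3 rotation matrix whose columns are the frame's x, y, z axes.
In Python, from bench import ctrl gives the robot as it stands.
- The arm moves only by the shell command python3 -m creep 'ROWS'. ROWS is JSON, a list of rows, each an object of numbers: "fingers": the finger opening in cm, from 0 to 8.54; "dx", "dy", "dz": the shift along the tool's x, y, z in cm; "roll": the turn about the tool's z in rad. A call has exactly 8 rows; each row is the pose to reach, as a shift and turn from the pose commanded when the call began, along the tool's axes at that moment; what a row does not reach only later rows make up. A row lasts 1/8 s, in which the tool goes at most 62.5 mm and 10.7 degrees, less where a joint would pass 70% of its speed; a pose out of reach is approached as far as the arm can. A call with a gripper value outside its range is refused whole. The fingers move at their own pace and stop on an object; the grip force is fixed at half the most. Time passes only in rows, so rows that repeat a pose let the fingers close, or fill a call up. It gives the time, the measured TCP pose, the force, the opening and the grip force at its end, in the units of the state.
- ctrl.get_obs(): the state, without advancing time (a new reading comes with each control period).
- ctrl.capture(name): name is "side" or "top"; returns a dict with "color" (480x640x3 uint8, blue, green, red), "depth" (480x640 float32, mm along the optical axis (not along the pixel's ray), 0 where there is no reading), "fx", "fy", "cx", "cy" (pixels), "world_to_cam" (4x4, takes a point from world to camera coordinates). Camera axes: x right, y up, looking along -z (the intrinsics and any distortion apply to the point x, -y, -z); pixel columns grow to the right and rows downward; lengths in mm; the calibration is good to about 2 mm. A picture is of the moment at which its call begins.
- ctrl.finish_job(): hands the job in; it is judged then, once.
Trained networks look in a picture, given as the dict that the camera call returned (one of the last four; its "shot" number tells which), for a name from the list of things; names that differ only in an ending like _2 or _b are one class to them, and where a whole thing is asked for, a point or a joint stands for the part that bears it (a point fixed in the world has none). Each returns a list of dicts, best first, with "confidence" (0 to 1); they miss things now and then, are a little off and sometimes report something else, mostly with a low value. They report only what shows in the picture. A call takes as long as a camera call. They do not tell look-alikes from the thing itself.
- ctrl.look_for(picture, query): "location" ([column, row] in pixels, amid what is visible of it).
The state is a dict: "clock": time; "joint_positions": joint angles; "qd": joint speeds; "tau": joint torques, N m; "eef_pos": TCP position; "eef_rot": TCP orientation; "wrist_force": force on the tool from outside, world axes, zero at the start; "moment": the same for the moment, N m; "opening": finger opening in mm; "grasp_force": force on a finger pad.
Only numpy, scipy, OpenCV 4.12 (cv2) and the standard library are available. Lean on these libraries where they do the work, as an engineer would, in place of code of your own. Each camera call takes 0.05 s, during which the arm holds its last target. There are 200 camera calls.

### The job

Take the wire hook by its wooden handle from its stand and use it to catch the wire loop of the sieve that lies at the bottom of the tall brush-washing pot. Draw the sieve out on the hook, carry it calmly and stand it upright in the white drip tray without dropping it, then hang the hook back in its stand. Leave the cup, the jar and the palette knife where they are.

Things in the scene. Friction and masses are not known exactly. Their poses are not given: they have to be found in the camera images.
- hook_grip (a point): Centre of the hook's wooden handle: 18 x 18 mm square, 60 mm tall (30 mm above and below this point), its sides along the hook's x and y. Under it a round steel collar, 30 mm diameter, 5 mm thick, its underside 35 mm below this point. z is up; x points from the shank towards the J's tip.
- hook_bend (a point): Middle of the bottom of the hook's J, on the wire's centre line: 8 mm along the hook's x from the shank axis and 135 mm below the handle's centre. Wire 5 mm thick. The tip turns up again 16 mm from the shank axis (centre to centre) and its top is 12.5 mm above this point; the clear gap between shank and tip is 11 mm. Same axes as hook_grip.
- sieve_loop (a point): Topmost point (wire centre) of the sieve's upright arched loop of 4 mm brass wire. The arch stands in the sieve's y-z plane: legs 32 mm apart (centre to centre) up to 26 mm above the disc's underside, narrowing (20 mm apart at 40 mm) to the peak at 48 mm, which is this point. It is threaded along the sieve's x, either way. z is up.
- sieve_base (a point): Centre of the underside of the sieve's disc, 48 mm below the loop's peak. Same axes as sieve_loop.
- sieve: The sieve, loose, about 100 g: a flat perforated grey metal disc 56 mm diameter, 4 mm thick, with an upright wire loop on it. Origin at the centre of the disc's underside. At the start it lies flat on the pot's floor, within 3 mm of the middle.
- hook: The hook: a loose upright tool, about 100 g, of handle, collar and a straight vertical shank of 5 mm wire on the handle's axis, ending in a J-shaped bend (see hook_bend). Origin at the middle of the collar's underside, axes as hook_grip. At the start it hangs upright in its stand.
- pot: Steel brush-washing pot, dry, fixed: a cylinder 120 mm tall, 76 mm outside, 68 mm inside diameter, inner floor 5 mm above the table. Origin at the centre of its underside, z up. Two wire ears stand out to 55 mm from the axis along its +y and -y, 69 to 103 mm high; the sieve's loop lies in the ears' plane to within 0.25 rad.
- stand: Hook stand, fixed: foot 110 x 90 mm; two level rails, each 80 mm long (stand's x) and 22 mm wide, 12 mm slot between, tops 125 mm above the table. Uprights under the rails' -x end, slot open at both ends. The hook hangs by its collar on the rails, its x along the stand's x; it lifts straight up out of the slot, J and all. Origin: centre of the foot's underside, z up.
- stand_seat (a point): Point on the stand's slot, midway along the rails, at the level of the rail tops (125 mm above the table): the hook's shank is within a few mm of it at the start. Axes as the stand.
- tray: White drip tray, fixed to the table: 170 mm (its x) by 130 mm (its y) outside, 14 mm tall, walls and floor 4 mm thick, so its inner floor is 4 mm above the table. Origin at the centre of its underside, z up.
- cup_center (a point): Middle of a white plastic cup, 100 mm tall, 76 mm wide at the rim, standing: a bystander.
- jar_center (a point): Middle of a small amber glass jar with a lid, 80 mm tall, 60 mm diameter: a bystander.
- knife: Palette knife with a wooden handle, 160 mm long along its x, lying on the table: a bystander.
Not all that is in view belongs to the job. What is shaped like the sieve but turquoise is not meant.

How it is judged (in metres and radians):
On the way, in this order (a step that is already met when the one before it is completed fails the run):
1. the sieve hangs on the hook, wholly above the pot's rim, not touched by the fingers (z of sieve_base in the frame of pot above 0.121 m and contact force between hook and sieve above 0.3 N and contact force between the fingers and sieve below 0.1 N), for 0.2 s.
2. the sieve stands upright on the tray's floor (z of sieve_base in the frame of tray below 0.008 m and x of sieve_base in the frame of tray between -0.057 and 0.057 m and y of sieve_base in the frame of tray between -0.037 and 0.037 m and angle between sieve's own z axis and vertical below 0.12 rad and contact force between sieve and tray above 0.2 N), for 0.2 s.
At the end, for the whole second after the job is handed in: The sieve stands upright (within 0.12 rad), at rest, its disc flat on the tray's floor inside the walls; the hook hangs at rest in the stand, upright within 0.12 rad, its collar on the rails (within 4 mm of their top, 35 mm along and 8 mm across the slot from the seat) (z of sieve_base in the frame of tray below 0.008 m and x of sieve_base in the frame of tray between -0.057 and 0.057 m and y of sieve_base in the frame of tray between -0.037 and 0.037 m and angle between each of sieve, hook's own z axis and vertical below 0.12 rad and linear speed of each of sieve, hook below 0.02 m/s and z of hook in the frame of stand_seat between -0.004 and 0.004 m and x of hook in the frame of stand_seat between -0.035 and 0.035 m and y of hook in the frame of stand_seat between -0.008 and 0.008 m); the robot touches nothing.
It fails at once if the sieve is dropped or flung (faster than 0.8 m/s) (linear speed of sieve above 0.8 m/s).
It fails at once if the cup, jar or palette knife is moved by more than 25 mm (distance of any of cup_center, jar_center, knife from where it was at the start of the episode above 0.025 m).
It also fails if it takes over 66 s, if anything falls off the work surface, if the arm or the gripper's body presses on something with over 40 N, if the wrist force passes 120 N, or if a joint passes its speed limit or range.

## Working session

There is one attempt and no reset: what is moved stays moved. The work goes in short steps, Python scripts to look and compute and a shell command to move; the robot and the scene stay as the last step left them, time stands still between calls to the robot, and variables do not carry over. Pictures are saved under pics/ and viewed, at most 10 in all, crops included, and the job is handed in when it is done.

```bash
mkdir -p pics; ls; cat > h.py <<'E'
import numpy as np,cv2
from bench import ctrl
def proj(p,P):
    q=p["world_to_cam"]@np.append(P,1); x,y,z=q[0],-q[1],-q[2]
    return np.array([p["fx"]*x/z+p["cx"],p["fy"]*y/z+p["cy"]])
def ray(p,u,v):
    R=p["world_to_cam"][:3,:3];t=p["world_to_cam"][:3,3]
    d=np.array([(u-p["cx"])/p["fx"],-(v-p["cy"])/p["fy"],-1.])
    return -R.T@t,R.T@d
def at(p,u,v):
    o,d=ray(p,u,v);z=np.median([k for k in p["depth"][int(v)-1:int(v)+2,int(u)-1:int(u)+2].ravel() if k>0] or [0]);return o+d*z
def onz(p,u,v,z):
    o,d=ray(p,u,v);return o+d*(z-o[2])/d[2]
E
python3 - <<'E'
from h import *
np.set_printoptions(precision=1,suppress=True)
for n in("side","top"):
    p=ctrl.capture(n);cv2.imwrite(f"pics/{n}0.png",p["color"]);print(n,{k:v for k,v in p.items() if k not in("color","depth")})
    for q in["hook_grip","hook_bend","sieve_loop","sieve","pot","stand","tray","cup_center","jar_center","knife"]:
        for r in ctrl.look_for(p,q)[:3]: print(q,np.round(r["location"]),round(r["confidence"],2),at(p,*r["location"]))
o=ctrl.get_obs();print(o)
E
```

```text
pics
side {'fx': 519.4564874779005, 'fy': 519.4564874779005, 'cx': 314.1353063979058, 'cy': 252.3474892232281, 'world_to_cam': array([[  -0.8,   -0.6,    0. ,  511.4],
       [   0.5,   -0.6,    0.6, -358.2],
       [  -0.4,    0.5,    0.8, -735. ],
       [   0. ,    0. ,    0. ,    1. ]]), 'shot': 1}
hook_grip [432. 161.] 0.65 [ 568.8 -285.4  148.2]
hook_bend [430. 158.] 0.65 [ 574.  -282.1  157. ]
sieve_loop [409. 342.] 0.66 [433.2  -2.8   4.5]
sieve [411. 341.] 0.67 [432.3  -6.7   5.5]
pot [358. 288.] 0.84 [530.   24.1 112.2]
pot [297. 192.] 0.53 [ 775.7 -133.    65.5]
stand [424. 204.] 0.92 [ 574.9 -311.2   10.7]
tray [270. 404.] 0.91 [554.  227.    5.3]
cup_center [182. 300.] 0.77 [793.6 177.4  30.1]
jar_center [361. 285.] 0.71 [527.8  22.2 120.5]
jar_center [300. 192.] 0.67 [ 769.8 -135.6   68.5]
knife [291. 278.] 0.92 [684.    8.3   2.9]
knife [182. 298.] 0.73 [793.9 176.2  35.5]
top {'fx': 451.09219437525184, 'fy': 451.09219437525184, 'cx': 314.0892286839169, 'cy': 242.07647772863655, 'world_to_cam': array([[   0. ,   -1. ,    0. ,   -4.7],
       [   1. ,    0. ,    0.1, -6
[... 663 characters left out ...]
r [208. 162.] 0.83 [789.8 204.5  10.6]
cup_center [496. 268.] 0.64 [ 579.  -281.6  169.6]
jar_center [396. 159.] 0.65 [ 778.  -146.8   82.4]
knife [313. 216.] 0.9 [686.2   1.    4.9]
knife [468. 278.] 0.55 [ 569.2 -295.    11.9]
{'clock': 1.1, 'joint_positions': array([-69.6,  23.9,  -0.6,  92.5,   0.3,  63.6,  -3. ]), 'qd': array([-0. , -0.1, -0. ,  0. , -0. ,  0.1, -0. ]), 'tau': array([ -0. , -86.4,   0.7, -43.5,   0. ,   0. ,   0. ]), 'eef_pos': array([241.5, 576.4, 231.3]), 'eef_rot': array([[-0.9,  0.4, -0. ],
       [ 0.4,  0.9, -0. ],
       [-0. , -0. , -1. ]]), 'wrist_force': array([0.1, 0.2, 0.8]), 'moment': array([ 0.,  0., -0.]), 'grasp_force': 0.0, 'opening': 85.14067807666066}
```

View both.

View pics/side0.png

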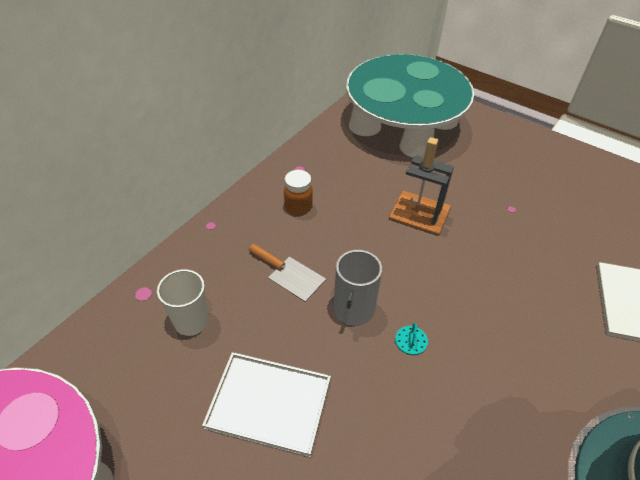

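View pics/top0.png

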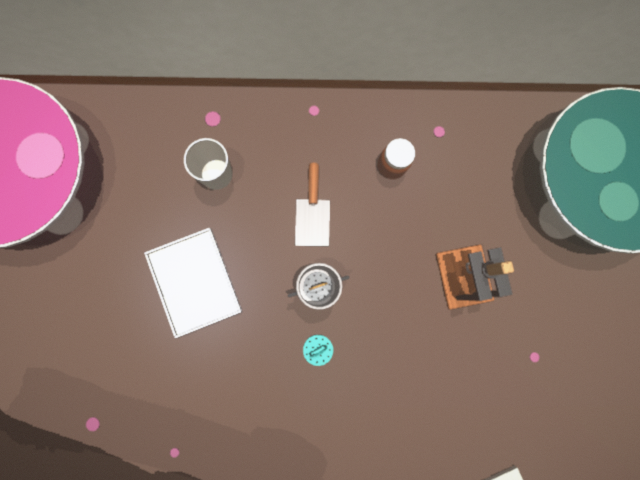

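```bash
python3 - <<'E'
from h import *
p=cv2.imread("pics/top0.png")
a=cv2.resize(p[235:345,270:380],None,fx=5,fy=5,interpolation=cv2.INTER_CUBIC)
b=cv2.resize(p[225:335,425:535][:, :],None,fx=5,fy=5,interpolation=cv2.INTER_CUBIC)
cv2.imwrite("pics/c1.png",cv2.resize(np.hstack([a,b]),(800,400)))
E
```

```text
(no output)
```

View pics/c1.png

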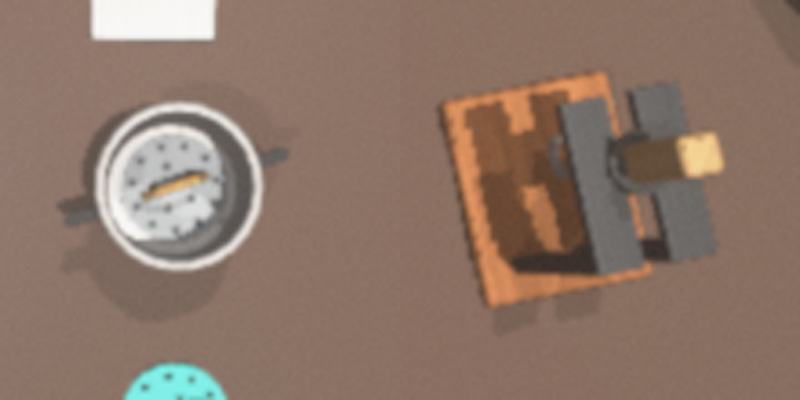

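The side view shows the pot at (357,288), hook handle at (431,153), tray at (268,403) and the turquoise sieve at (411,340). In the top view, two things could be taken for the sieve. One is the grey disc with a brass loop inside the pot at (318,285). The other is the turquoise one at (318,350), which is a decoy. I choose the grey one, and the crop confirms it: grey disc, brass loop, roughly in the ears' plane. The hook handle top is at (507,268), and the rails run nearly along world x.

```bash
cat > m.py <<'E'
from h import *
np.set_printoptions(precision=1,suppress=True)
def cloud(p):
    v,u=np.mgrid[0:480,0:640];z=p["depth"]
    c=np.stack([(u-p["cx"])/p["fx"]*z,-(v-p["cy"])/p["fy"]*z,-z],-1)
    R=p["world_to_cam"][:3,:3];t=p["world_to_cam"][:3,3]
    W=(c-t)@R; W[z==0]=np.nan; return W
def sel(W,c,r,z0,z1):
    return (np.hypot(W[...,0]-c[0],W[...,1]-c[1])<r)&(W[...,2]>z0)&(W[...,2]<z1)
def rect(P):
    (c,s,a)=cv2.minAreaRect(P[:,:2].astype(np.float32));return np.array([*c,*s,a])
E
python3 - <<'E'
from m import *
T=ctrl.capture("top");S=ctrl.capture("side")
for n,p in(("top",T),("side",S)):
    W=cloud(p);print(n,"table z",np.nanmedian(W[sel(W,(560,50),120,-10,10)][:,2]))
    m=sel(W,(575,-290),90,118,129);print("rails",m.sum(),rect(W[m]),np.median(W[m][:,2]))
    m=sel(W,(575,-290),90,184,200);print("htop",m.sum(),rect(W[m]),W[m].mean(0))
    m=sel(W,(575,-290),90,140,184);print("handle",m.sum(),W[m].mean(0))
    m=sel(W,(552,-12),60,115,126);print("rim",m.sum(),rect(W[m]),cv2.minEnclosingCircle(W[m][:,:2].astype(np.float32)),np.median(W[m][:,2]))
    m=sel(W,(552,-12),70,66,106)&~sel(W,(552,-12),45,0,200);P=W[m];
    if n=="top":
        print("ears",m.sum()); 
    m=sel(W,(552,225),120,8,20);print("tray",m.sum(),rect(W[m]),np.median(W[m][:,2]))
    hsv=cv2.cvtColor(p["color"],cv2.COLOR_BGR2HSV);br=(hsv[...,0]>8)&(hsv[...,0]<30)&(hsv[...,1]>90)&(hsv[...,2]>80)
    if n=="top":
        v,u=np.nonzero(br[265:305,295:345]);u=u+295;v=v+265;print("brass",len(u),u.mean(),v.mean())
        Q=np.array([onz(p,a,b,50) for a,b in zip(u,v)]);print(Q.mean(0),rect(Q),Q.min(0),Q.max(0))
        # wooden top of handle
        v,u=np.nonzero(br[255:285,498:520]);Q=np.array([onz(p,a+498,b+255,190) for a,b in zip(u,v)]);print("wood top",len(u),Q.mean(0),rect(Q))
E
```

```text
top table z 1.9345689705682307
rails 1153 [ 571.6 -290.3   79.8   57.9   11.3] 126.45288622863238
htop 152 [ 578.5 -288.9   17.9   17.3   11.7] [ 578.2 -288.1  190.7]
handle 141 [ 577.5 -281.8  162.3]
rim 344 [549.9  -8.1  73.7  74.1   0.5] ((550.3228759765625, -7.505817413330078), 37.713706970214844) 121.32791105040542
ears 40
tray 1121 [558.5 224.9 169.9 130.7  21.9] 14.191726588519202
brass 30 318.2 285.3
[553.   -8.3  50. ] [552.9  -7.9   3.4  30.2  18.6] [548.1 -22.3  50. ] [557.2   6.4  50. ]
wood top 183 [ 578.8 -286.7  190. ] [ 579.3 -286.8   18.2   23.5    0.3]
side table z 1.2957866763297274
rails 719 [ 571.3 -289.8   81.    61.1   12.5] 125.35459080219024
htop 82 [ 578.  -288.6   17.9   18.8   11. ] [ 577.4 -286.9  189.3]
handle 196 [ 575.8 -282.8  162.5]
rim 420 [549.9  -6.8  75.1  75.6   4.9] ((549.65576171875, -7.628177642822266), 38.914886474609375) 119.9536066243139
tray 1426 [558.3 225.5 170.4 131.8  21.9] 13.998905569225787
```

```bash
cat >> m.py <<'E'
def go(P,ang=None):
    o=ctrl.get_obs();R=o["eef_rot"];d=R.T@(np.array(P)-o["eef_pos"])/10
    a=np.degrees(np.arctan2(R[1,1],R[0,1]))
    print("t",o["clock"],"pos",o["eef_pos"],"yang",round(a,2),"tilt",R[2],"F",o["wrist_force"],"open",o["opening"])
    print("dx,dy,dz cm",np.round(d,2),"roll",None if ang is None else round(np.radians(a-ang),3))
E
python3 - <<'E'
from m import *
go((578.2,-288.7,240),11.5)
E
```

```text
t 1.2 pos [241.5 576.4 231.3] yang 67.27 tilt [-0. -0. -1.] F [ 0.9 -0.2 -0.4] open 85.63723969481492
dx,dy,dz cm [-64.5 -66.8  -0.9] roll 0.973
```

```bash
python3 -m creep '[{"dx":-3,"dy":-3.1,"dz":-0.4,"roll":0.05,"fingers":8.5},{"dx":-7,"dy":-7.3,"dz":-0.9,"roll":0.1,"fingers":8.5},{"dx":-11,"dy":-11.4,"dz":-0.9,"roll":0.16,"fingers":8.5},{"dx":-15,"dy":-15.5,"dz":-0.9,"roll":0.22,"fingers":8.5},{"dx":-19,"dy":-19.7,"dz":-0.9,"roll":0.28,"fingers":8.5},{"dx":-23,"dy":-23.8,"dz":-0.9,"roll":0.34,"fingers":8.5},{"dx":-27,"dy":-28,"dz":-0.9,"roll":0.4,"fingers":8.5},{"dx":-31,"dy":-32.1,"dz":-0.9,"roll":0.46,"fingers":8.5}]'
python3 - <<'E'
from m import *
go((578.2,-288.7,240),11.5)
E
```

```text
clock: 2.2
eef_pos: [403.8, 158.8, 240.6]
eef_rot: [[-0.653, 0.757, 0.001], [0.757, 0.653, 0.001], [0.0, 0.001, -1.0]]
wrist_force: [1.9, 1.0, 0.1]
opening: 84.6
grasp_force: 0.0
t 2.2 pos [403.8 158.8 240.6] yang 40.8 tilt [ 0.  0. -1.] F [1.9 1.  0.1] open 84.61801679357615
dx,dy,dz cm [-45.3 -16.    0.1] roll 0.511
```

```bash
python3 -m creep '[{"dx":-6,"dy":-2.1,"roll":0.07,"fingers":8.5},{"dx":-12,"dy":-4.2,"roll":0.14,"fingers":8.5},{"dx":-18,"dy":-6.4,"roll":0.21,"fingers":8.5},{"dx":-24,"dy":-8.5,"roll":0.28,"fingers":8.5},{"dx":-30,"dy":-10.6,"roll":0.35,"fingers":8.5},{"dx":-36,"dy":-12.7,"roll":0.42,"fingers":8.5},{"dx":-41,"dy":-14.5,"roll":0.48,"fingers":8.5},{"dx":-44,"dy":-15.5,"roll":0.5,"fingers":8.5}]'
python3 - <<'E'
from m import *
go((578.2,-288.7,148),11.5)
E
```

```text
t 2.2 pos [403.8 158.8 240.6] yang 40.8 tilt [ 0.  0. -1.] F [1.9 1.  0.1] open 84.61801679357615
dx,dy,dz cm [-45.3 -16.1   9.2] roll 0.511invalid input
```

```bash
python3 -m creep '[{"dx":-5,"dy":-1.8,"dz":0,"roll":0.07,"fingers":8.5},{"dx":-10,"dy":-3.5,"dz":0,"roll":0.14,"fingers":8.5},{"dx":-15,"dy":-5.3,"dz":0,"roll":0.21,"fingers":8.5},{"dx":-20,"dy":-7.1,"dz":0,"roll":0.28,"fingers":8.5},{"dx":-25,"dy":-8.8,"dz":0,"roll":0.35,"fingers":8.5},{"dx":-30,"dy":-10.6,"dz":0,"roll":0.42,"fingers":8.5},{"dx":-34.5,"dy":-12.2,"dz":0,"roll":0.47,"fingers":8.5},{"dx":-38,"dy":-13.4,"dz":0,"roll":0.5,"fingers":8.5}]'
python3 - <<'E'
from m import *
go((578.2,-288.7,148),11.5)
E
```

```text
clock: 3.2
eef_pos: [551.3, -216.3, 240.3]
eef_rot: [[-0.21, 0.978, 0.0], [0.978, 0.21, -0.0], [-0.0, -0.0, -1.0]]
wrist_force: [0.4, 1.2, -0.3]
opening: 84.8
grasp_force: 0.0
t 3.2 pos [ 551.3 -216.3  240.3] yang 12.14 tilt [-0. -0. -1.] F [ 0.4  1.2 -0.3] open 84.79769302611014
dx,dy,dz cm [-7.6  1.1  9.2] roll 0.011
```

```bash
python3 -m creep '[{"dx":-2,"dy":0.3,"dz":0,"roll":0.01,"fingers":8.5},{"dx":-4.5,"dy":0.7,"dz":0,"roll":0.01,"fingers":8.5},{"dx":-6.8,"dy":1.0,"dz":0,"roll":0.01,"fingers":8.5},{"dx":-7.6,"dy":1.1,"dz":0,"roll":0.01,"fingers":8.5},{"dx":-7.6,"dy":1.1,"dz":1.5,"roll":0.01,"fingers":8.5},{"dx":-7.6,"dy":1.1,"dz":3.5,"roll":0.01,"fingers":8.5},{"dx":-7.6,"dy":1.1,"dz":4.5,"roll":0.01,"fingers":8.5},{"dx":-7.6,"dy":1.1,"dz":4.5,"roll":0.01,"fingers":8.5}]'
python3 - <<'E'
from m import *
go((578.2,-288.7,148),11.5)
E
```

```text
clock: 4.2
eef_pos: [577.5, -285.7, 194.3]
eef_rot: [[-0.203, 0.979, -0.002], [0.979, 0.203, 0.001], [0.001, -0.001, -1.0]]
wrist_force: [0.3, 0.7, -0.1]
opening: 84.8
grasp_force: 0.0
t 4.2 pos [ 577.5 -285.7  194.3] yang 11.71 tilt [ 0. -0. -1.] F [ 0.3  0.7 -0.1] open 84.79765843643044
dx,dy,dz cm [-0.3  0.   4.6] roll 0.004
```

```bash
python3 -m creep '[{"dx":-0.3,"dy":0,"dz":2,"roll":0,"fingers":8.5},{"dx":-0.3,"dy":0,"dz":4,"roll":0,"fingers":8.5},{"dx":-0.3,"dy":0,"dz":4.6,"roll":0,"fingers":8.5},{"dx":-0.3,"dy":0,"dz":4.6,"roll":0,"fingers":5},{"dx":-0.3,"dy":0,"dz":4.6,"roll":0,"fingers":2.5},{"dx":-0.3,"dy":0,"dz":4.6,"roll":0,"fingers":1},{"dx":-0.3,"dy":0,"dz":4.6,"roll":0,"fingers":1},{"dx":-0.3,"dy":0,"dz":4.6,"roll":0,"fingers":1}]'
python3 - <<'E'
from m import *
go((578.2,-288.7,148),11.5)
E
```

```text
clock: 5.2
eef_pos: [578.6, -289.4, 149.8]
eef_rot: [[-0.203, 0.979, 0.001], [0.979, 0.203, -0.0], [-0.0, 0.0, -1.0]]
wrist_force: [-2.0, 1.0, 5.1]
opening: 17.3
grasp_force: 58.7
t 5.2 pos [ 578.6 -289.4  149.8] yang 11.69 tilt [-0.  0. -1.] F [-2.   1.   5.1] open 17.277526226536594
dx,dy,dz cm [ 0.1 -0.   0.2] roll 0.003
```

```bash
python3 -m creep '[{"dx":0,"dy":0,"dz":-0.5,"roll":0,"fingers":1},{"dx":0,"dy":0,"dz":-2,"roll":0,"fingers":1},{"dx":0,"dy":0,"dz":-4,"roll":0,"fingers":1},{"dx":0,"dy":0,"dz":-6.5,"roll":0,"fingers":1},{"dx":0,"dy":0,"dz":-9,"roll":0,"fingers":1},{"dx":0,"dy":0,"dz":-11.2,"roll":0,"fingers":1},{"dx":0,"dy":0,"dz":-12.5,"roll":0,"fingers":1},{"dx":0,"dy":0,"dz":-12.5,"roll":0,"fingers":1}]'
python3 - <<'E'
from m import *
# approach: hook x at yaw 17; loop at L; tip on -x side 8mm => shank 24 mm behind
for k in (24,):
    a=np.radians(17);go(np.array([552.5,-8,275])-k*np.array([np.cos(a),np.sin(a),0]),17)
p=ctrl.capture("side");cv2.imwrite("pics/s1.png",p["color"]);W=cloud(p)
print(ctrl.look_for(p,"hook_bend")[:2])
m=sel(W,(578,-288),40,140,260);print(m.sum());
c=proj(p,(578,-288,200)).astype(int);print(c)
cv2.imwrite("pics/c2.png",cv2.resize(p["color"][c[1]-90:c[1]+60,c[0]-80:c[0]+80],None,fx=4,fy=4,interpolation=cv2.INTER_CUBIC))
for z in(150,145):print(proj(p,(578.6+8,-289.4+1.6,z)),proj(p,(578.6,-289.4,z)))
E
```

```text
clock: 6.2
eef_pos: [578.7, -289.4, 275.5]
eef_rot: [[-0.203, 0.979, 0.002], [0.979, 0.203, -0.001], [-0.001, 0.001, -1.0]]
wrist_force: [-0.0, -0.8, -2.3]
opening: 17.3
grasp_force: 58.5
t 6.2 pos [ 578.7 -289.4  275.5] yang 11.69 tilt [-0.  0. -1.] F [-0.  -0.8 -2.3] open 17.342900069174057
dx,dy,dz cm [27.9  0.8  0. ] roll -0.093
[{'location': [439.6, 104.8], 'confidence': 0.88}, {'location': [358.7, 284.8], 'confidence': 0.65}]
253
[433 136]
[424.6 156.2] [428.8 157.4]
[424.2 158.3] [428.3 159.5]
```

View pics/c2.png

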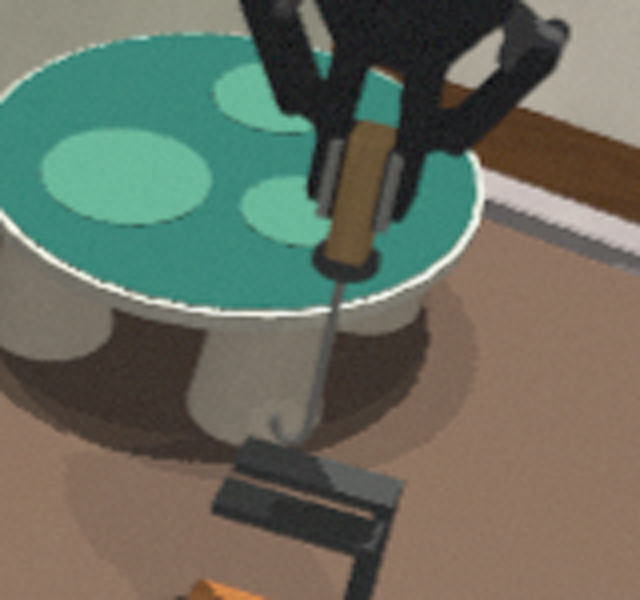

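The side crop shows the hook held upright, its bend at about (425,156) in the full picture, matching my prediction of (425,156). The tip points towards +x, clear above the rails. Next I carry it over the pot.

```bash
python3 -m creep '[{"dx":1,"dy":0,"dz":0,"roll":-0.01,"fingers":1},{"dx":4,"dy":0.1,"dz":0,"roll":-0.02,"fingers":1},{"dx":9,"dy":0.3,"dz":0,"roll":-0.04,"fingers":1},{"dx":14,"dy":0.4,"dz":0,"roll":-0.06,"fingers":1},{"dx":19,"dy":0.6,"dz":0,"roll":-0.08,"fingers":1},{"dx":24,"dy":0.7,"dz":0,"roll":-0.093,"fingers":1},{"dx":27,"dy":0.8,"dz":0,"roll":-0.093,"fingers":1},{"dx":27.9,"dy":0.8,"dz":0,"roll":-0.093,"fingers":1}]'
python3 - <<'E'
from m import *
a=np.radians(17);go(np.array([552.5,-8,200])-24*np.array([np.cos(a),np.sin(a),0]),17)
p=ctrl.capture("side");
o=ctrl.get_obs()["eef_pos"]
b=np.array([o[0]+8*np.cos(a),o[1]+8*np.sin(a),o[2]-125]);c=proj(p,b).astype(int);print(b,c)
x0,y0=c[0]-70,c[1]-70
print(x0,y0);cv2.imwrite("pics/c3.png",cv2.resize(p["color"][y0:y0+140,x0:x0+140],None,fx=4,fy=4,interpolation=cv2.INTER_CUBIC))
E
```

```text
clock: 7.3
eef_pos: [529.1, -12.0, 273.9]
eef_rot: [[-0.296, 0.955, -0.001], [0.955, 0.296, 0.0], [0.001, -0.0, -1.0]]
wrist_force: [0.5, 0.0, -1.2]
opening: 17.3
grasp_force: 58.5
t 7.3 pos [529.1 -12.  273.9] yang 17.22 tilt [ 0. -0. -1.] F [ 0.5  0.  -1.2] open 17.275517016444283
dx,dy,dz cm [-0.3 -0.   7.4] roll 0.004
[536.8  -9.9 149. ] [368 258]
298 188
```

View pics/c3.png

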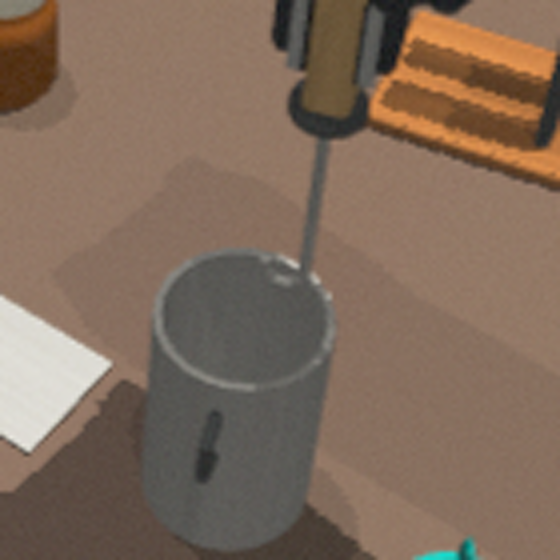

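```bash
python3 -m creep '[{"dx":-0.2,"dy":-0.3,"dz":0,"roll":0,"fingers":1},{"dx":-0.3,"dy":-0.3,"dz":1,"roll":0,"fingers":1},{"dx":-0.3,"dy":-0.3,"dz":2.5,"roll":0,"fingers":1},{"dx":-0.3,"dy":-0.3,"dz":4.5,"roll":0,"fingers":1},{"dx":-0.3,"dy":-0.3,"dz":6.5,"roll":0,"fingers":1},{"dx":-0.3,"dy":-0.3,"dz":8,"roll":0,"fingers":1},{"dx":-0.3,"dy":-0.3,"dz":9,"roll":0,"fingers":1},{"dx":-0.3,"dy":-0.3,"dz":9,"roll":0,"fingers":1}]'
python3 - <<'E'
from m import *
a=np.radians(17);go(np.array([552.5,-8,155])-27*np.array([np.cos(a),np.sin(a),0]),17)
E
```

```text
clock: 8.35
eef_pos: [527.6, -18.3, 183.7]
eef_rot: [[-0.292, 0.956, -0.001], [0.956, 0.292, -0.0], [-0.0, -0.001, -1.0]]
wrist_force: [-0.7, -0.3, -1.0]
opening: 17.5
grasp_force: 58.5
t 8.35 pos [527.6 -18.3 183.7] yang 17.0 tilt [-0. -0. -1.] F [-0.7 -0.3 -1. ] open 17.50153829810096
dx,dy,dz cm [ 0.3 -0.   2.9] roll 0.0
```

```bash
python3 -m creep '[{"dx":0.3,"dy":-0.1,"dz":0,"roll":0,"fingers":1},{"dx":0.3,"dy":-0.1,"dz":0.5,"roll":0,"fingers":1},{"dx":0.3,"dy":-0.1,"dz":1.2,"roll":0,"fingers":1},{"dx":0.3,"dy":-0.1,"dz":2,"roll":0,"fingers":1},{"dx":0.3,"dy":-0.1,"dz":2.6,"roll":0,"fingers":1},{"dx":0.3,"dy":-0.1,"dz":2.9,"roll":0,"fingers":1},{"dx":0.3,"dy":-0.1,"dz":2.9,"roll":0,"fingers":1},{"dx":0.3,"dy":-0.1,"dz":2.9,"roll":0,"fingers":1}]'
python3 - <<'E'
from m import *
a=np.radians(17);go(np.array([552.5,-8,155])-8*np.array([np.cos(a),np.sin(a),0]),17)
E
```

```text
clock: 9.35
eef_pos: [526.1, -15.6, 155.5]
eef_rot: [[-0.293, 0.956, 0.0], [0.956, 0.293, -0.0], [-0.0, 0.0, -1.0]]
wrist_force: [-1.2, 0.2, -1.1]
opening: 17.4
grasp_force: 58.5
t 9.35 pos [526.1 -15.6 155.5] yang 17.02 tilt [-0.  0. -1.] F [-1.2  0.2 -1.1] open 17.389606847550567
dx,dy,dz cm [-0.1  1.9  0.1] roll 0.0
```

Now thread along +x (tool y), then lift a little and read the force.

```bash
python3 -m creep '[{"dx":-0.05,"dy":0.3,"dz":0,"roll":0,"fingers":1},{"dx":-0.1,"dy":0.8,"dz":0,"roll":0,"fingers":1},{"dx":-0.1,"dy":1.3,"dz":0,"roll":0,"fingers":1},{"dx":-0.1,"dy":1.7,"dz":0,"roll":0,"fingers":1},{"dx":-0.1,"dy":1.9,"dz":0,"roll":0,"fingers":1},{"dx":-0.1,"dy":1.9,"dz":0,"roll":0,"fingers":1},{"dx":-0.1,"dy":1.9,"dz":-0.3,"roll":0,"fingers":1},{"dx":-0.1,"dy":1.9,"dz":-0.6,"roll":0,"fingers":1}]'
python3 -m creep '[{"dx":0,"dy":0,"dz":-0.3,"roll":0,"fingers":1},{"dx":0,"dy":0,"dz":-0.6,"roll":0,"fingers":1},{"dx":0,"dy":0,"dz":-0.9,"roll":0,"fingers":1},{"dx":0,"dy":0,"dz":-1.3,"roll":0,"fingers":1},{"dx":0,"dy":0,"dz":-1.8,"roll":0,"fingers":1},{"dx":0,"dy":0,"dz":-2.3,"roll":0,"fingers":1},{"dx":0,"dy":0,"dz":-2.5,"roll":0,"fingers":1},{"dx":0,"dy":0,"dz":-2.5,"roll":0,"fingers":1}]'
python3 - <<'E'
from m import *
go((544.9,-10.3,300),17)
p=ctrl.capture("top");cv2.imwrite("pics/t1.png",p["color"])
E
```

```text
clock: 10.35
eef_pos: [544.4, -11.0, 161.6]
eef_rot: [[-0.293, 0.956, 0.0], [0.956, 0.293, -0.0], [-0.0, 0.0, -1.0]]
wrist_force: [-0.0, -1.1, -1.2]
opening: 17.1
grasp_force: 58.5
clock: 11.35
eef_pos: [544.5, -10.9, 186.4]
eef_rot: [[-0.293, 0.956, 0.0], [0.956, 0.293, -0.0], [-0.0, 0.0, -1.0]]
wrist_force: [-0.2, -0.5, -2.2]
opening: 17.5
grasp_force: 58.5
t 11.35 pos [544.5 -10.9 186.4] yang 17.02 tilt [-0.  0. -1.] F [-0.2 -0.5 -2.2] open 17.50771534486233
dx,dy,dz cm [  0.1   0.1 -11.4] roll 0.0
```

```bash
python3 -m creep '[{"dx":0,"dy":0,"dz":-0.3,"roll":0,"fingers":1},{"dx":0,"dy":0,"dz":-1,"roll":0,"fingers":1},{"dx":0,"dy":0,"dz":-2,"roll":0,"fingers":1},{"dx":0,"dy":0,"dz":-3.1,"roll":0,"fingers":1},{"dx":0,"dy":0,"dz":-4.3,"roll":0,"fingers":1},{"dx":0,"dy":0,"dz":-5.5,"roll":0,"fingers":1},{"dx":0,"dy":0,"dz":-6.7,"roll":0,"fingers":1},{"dx":0,"dy":0,"dz":-7.9,"roll":0,"fingers":1}]'
python3 -m creep '[{"dx":0,"dy":0,"dz":-1.2,"roll":0,"fingers":1},{"dx":0,"dy":0,"dz":-2.3,"roll":0,"fingers":1},{"dx":0,"dy":0,"dz":-3.3,"roll":0,"fingers":1},{"dx":0,"dy":0,"dz":-4.1,"roll":0,"fingers":1},{"dx":0,"dy":0,"dz":-4.7,"roll":0,"fingers":1},{"dx":0,"dy":0,"dz":-5,"roll":0,"fingers":1},{"dx":0,"dy":0,"dz":-5,"roll":0,"fingers":1},{"dx":0,"dy":0,"dz":-5,"roll":0,"fingers":1}]'
python3 - <<'E'
from m import *
p=ctrl.capture("side");c=proj(p,(550,-8,165)).astype(int);x0,y0=c-75
cv2.imwrite("pics/c4.png",cv2.resize(p["color"][y0:y0+150,x0:x0+150],None,fx=4,fy=4,interpolation=cv2.INTER_CUBIC));print(x0,y0)
a=np.radians(17);go(np.array([558.4,225.2,310])-8*np.array([np.cos(a),np.sin(a),0]),17)
E
```

```text
clock: 12.4
eef_pos: [544.4, -11.0, 266.2]
eef_rot: [[-0.293, 0.956, 0.0], [0.956, 0.293, -0.0], [-0.0, 0.0, -1.0]]
wrist_force: [0.2, -0.3, -2.3]
opening: 17.4
grasp_force: 58.5
clock: 13.4
eef_pos: [544.3, -10.9, 315.0]
eef_rot: [[-0.293, 0.956, -0.0], [0.956, 0.293, -0.0], [-0.0, -0.001, -1.0]]
wrist_force: [-0.2, 0.5, -2.6]
opening: 17.5
grasp_force: 58.5
286 174
t 13.45 pos [544.3 -10.9 315.1] yang 17.02 tilt [-0. -0. -1.] F [ 0.5 -0.4 -2.3] open 17.146410563916863
dx,dy,dz cm [22.2  7.5  0.5] roll 0.0
```

View pics/c4.png

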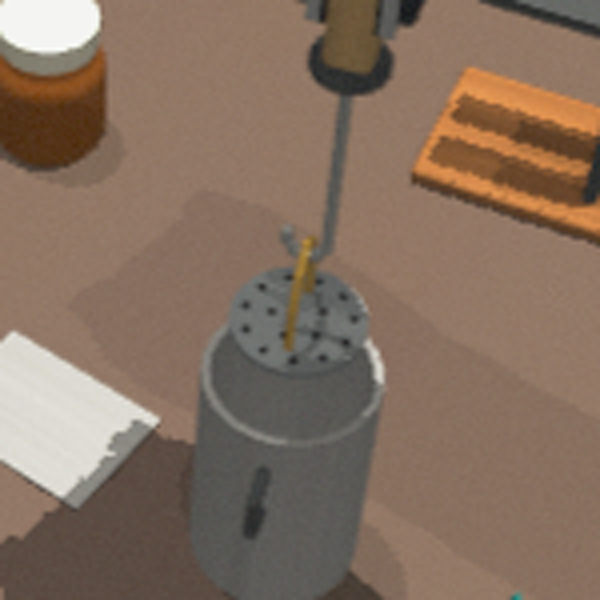

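The side crop shows the grey sieve hanging upright by its brass loop in the hook's bend at about (363,235), above the pot's rim.

```bash
python3 -m creep '[{"dx":0.1,"dy":0,"dz":0,"roll":0,"fingers":1},{"dx":0.4,"dy":0.1,"dz":0,"roll":0,"fingers":1},{"dx":1.1,"dy":0.4,"dz":0,"roll":0,"fingers":1},{"dx":2.3,"dy":0.8,"dz":0,"roll":0,"fingers":1},{"dx":4.0,"dy":1.3,"dz":0,"roll":0,"fingers":1},{"dx":6.1,"dy":2.1,"dz":0,"roll":0,"fingers":1},{"dx":8.5,"dy":2.9,"dz":0,"roll":0,"fingers":1},{"dx":11.1,"dy":3.75,"dz":0,"roll":0,"fingers":1}]'
python3 -m creep '[{"dx":2.6,"dy":0.9,"dz":0,"roll":0,"fingers":1},{"dx":5.0,"dy":1.7,"dz":0,"roll":0,"fingers":1},{"dx":7.1,"dy":2.4,"dz":0,"roll":0,"fingers":1},{"dx":8.8,"dy":3,"dz":0,"roll":0,"fingers":1},{"dx":10,"dy":3.4,"dz":0,"roll":0,"fingers":1},{"dx":10.7,"dy":3.6,"dz":0,"roll":0,"fingers":1},{"dx":11,"dy":3.75,"dz":0,"roll":0,"fingers":1},{"dx":11.1,"dy":3.75,"dz":0,"roll":0,"fingers":1}]'
python3 - <<'E'
from m import *
a=np.radians(17);go(np.array([558.4,225.2,172.5])-8*np.array([np.cos(a),np.sin(a),0]),17)
E
```

```text
clock: 14.45
eef_pos: [547.6, 108.2, 315.3]
eef_rot: [[-0.293, 0.956, 0.0], [0.956, 0.293, 0.0], [0.0, 0.0, -1.0]]
wrist_force: [0.2, -1.0, -2.7]
opening: 17.1
grasp_force: 58.5
clock: 15.45
eef_pos: [551.3, 222.9, 315.3]
eef_rot: [[-0.292, 0.956, 0.0], [0.956, 0.292, -0.0], [-0.0, 0.0, -1.0]]
wrist_force: [-0.3, 0.2, -1.0]
opening: 17.3
grasp_force: 58.5
t 15.45 pos [551.3 222.9 315.3] yang 16.98 tilt [-0.  0. -1.] F [-0.3  0.2 -1. ] open 17.308426467013195
dx,dy,dz cm [ 0.  -0.1 14.3] roll -0.0
```

```bash
python3 -m creep '[{"dx":0,"dy":0,"dz":0,"roll":0,"fingers":1},{"dx":0,"dy":0,"dz":0.5,"roll":0,"fingers":1},{"dx":0,"dy":0,"dz":1.7,"roll":0,"fingers":1},{"dx":0,"dy":0,"dz":3.3,"roll":0,"fingers":1},{"dx":0,"dy":0,"dz":5,"roll":0,"fingers":1},{"dx":0,"dy":0,"dz":6.7,"roll":0,"fingers":1},{"dx":0,"dy":0,"dz":8.4,"roll":0,"fingers":1},{"dx":0,"dy":0,"dz":10,"roll":0,"fingers":1}]'
python3 -m creep '[{"dx":0,"dy":0,"dz":1.2,"roll":0,"fingers":1},{"dx":0,"dy":0,"dz":1.9,"roll":0,"fingers":1},{"dx":0,"dy":0,"dz":2.4,"roll":0,"fingers":1},{"dx":0,"dy":0,"dz":2.6,"roll":0,"fingers":1},{"dx":0,"dy":0,"dz":2.6,"roll":0,"fingers":1},{"dx":0,"dy":0,"dz":2.6,"roll":0,"fingers":1},{"dx":0,"dy":0,"dz":2.6,"roll":0,"fingers":1},{"dx":0,"dy":0,"dz":2.6,"roll":0,"fingers":1}]'
python3 - <<'E'
from m import *
p=ctrl.capture("side");c=proj(p,(558,225,50)).astype(int);x0=max(c[0]-80,0);y0=c[1]-90
cv2.imwrite("pics/c5.png",cv2.resize(p["color"][y0:y0+150,x0:x0+160],None,fx=4,fy=4,interpolation=cv2.INTER_CUBIC));print(x0,y0)
a=np.radians(17);go(np.array([558.4,225.2,172.5])-8*np.array([np.cos(a),np.sin(a),0]),17)
E
```

```text
clock: 16.45
eef_pos: [551.1, 223.2, 214.0]
eef_rot: [[-0.293, 0.956, -0.0], [0.956, 0.293, -0.0], [-0.0, -0.0, -1.0]]
wrist_force: [0.3, -0.3, -1.8]
opening: 17.3
grasp_force: 58.5
clock: 17.45
eef_pos: [551.2, 223.3, 189.4]
eef_rot: [[-0.293, 0.956, 0.0], [0.956, 0.293, -0.0], [-0.0, 0.0, -1.0]]
wrist_force: [-0.5, 0.4, -1.9]
opening: 17.3
grasp_force: 58.5
187 299
t 17.5 pos [551.2 223.3 189.4] yang 17.02 tilt [-0.  0. -1.] F [-0.8 -0.1 -2.5] open 17.303687911078637
dx,dy,dz cm [-0.  -0.1  1.7] roll 0.0
```

View pics/c5.png

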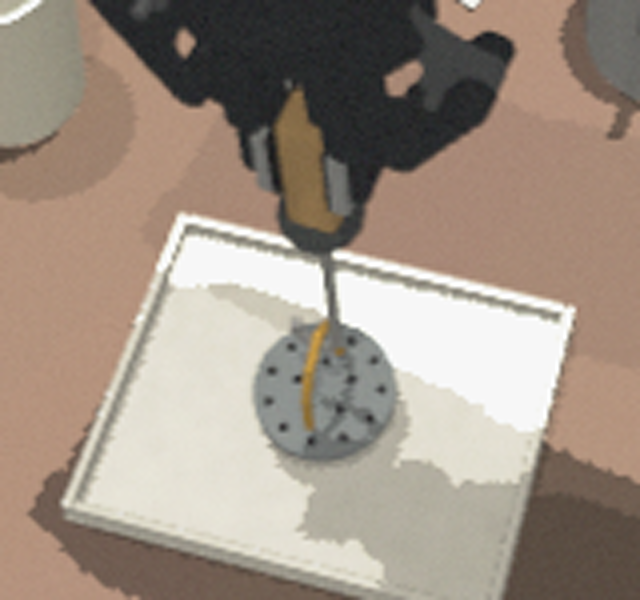

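The side crop shows the sieve hanging upright about 17 mm above the middle of the tray, disc at about (268,397). Next I set it down gently and slacken the hook.

```bash
python3 -m creep '[{"dx":0,"dy":0,"dz":0.4,"roll":0,"fingers":1},{"dx":0,"dy":0,"dz":0.8,"roll":0,"fingers":1},{"dx":0,"dy":0,"dz":1.1,"roll":0,"fingers":1},{"dx":0,"dy":0,"dz":1.4,"roll":0,"fingers":1},{"dx":0,"dy":0,"dz":1.7,"roll":0,"fingers":1},{"dx":0,"dy":0,"dz":2,"roll":0,"fingers":1},{"dx":0,"dy":0,"dz":2.3,"roll":0,"fingers":1},{"dx":0,"dy":0,"dz":2.6,"roll":0,"fingers":1}]'
python3 -m creep '[{"dx":0,"dy":0,"dz":0.4,"roll":0,"fingers":1},{"dx":0,"dy":0,"dz":0.8,"roll":0,"fingers":1},{"dx":0,"dy":0,"dz":0.9,"roll":0,"fingers":1},{"dx":0,"dy":0,"dz":0.9,"roll":0,"fingers":1},{"dx":0,"dy":0,"dz":0.9,"roll":0,"fingers":1},{"dx":0,"dy":-0.2,"dz":0.9,"roll":0,"fingers":1},{"dx":0,"dy":-0.4,"dz":0.9,"roll":0,"fingers":1},{"dx":0,"dy":-0.6,"dz":0.9,"roll":0,"fingers":1}]'
python3 -m creep '[{"dx":0,"dy":-0.2,"dz":0,"roll":0,"fingers":1},{"dx":0,"dy":-0.5,"dz":0,"roll":0,"fingers":1},{"dx":0,"dy":-0.8,"dz":0,"roll":0,"fingers":1},{"dx":0,"dy":-1.1,"dz":0,"roll":0,"fingers":1},{"dx":0,"dy":-1.5,"dz":0,"roll":0,"fingers":1},{"dx":0,"dy":-1.9,"dz":0,"roll":0,"fingers":1},{"dx":0,"dy":-2.2,"dz":0,"roll":0,"fingers":1},{"dx":0,"dy":-2.2,"dz":0,"roll":0,"fingers":1}]'
python3 - <<'E'
from m import *
p=ctrl.capture("side");c=proj(p,(558,225,50)).astype(int);x0=max(c[0]-80,0);y0=c[1]-90
cv2.imwrite("pics/c6.png",cv2.resize(p["color"][y0:y0+150,x0:x0+160],None,fx=4,fy=4,interpolation=cv2.INTER_CUBIC));print(x0,y0)
go((578.6,-289.4,275),11.7)
E
```

```text
clock: 18.5
eef_pos: [551.2, 223.3, 163.2]
eef_rot: [[-0.293, 0.956, 0.0], [0.956, 0.293, -0.0], [-0.0, 0.0, -1.0]]
wrist_force: [0.8, 0.7, -0.8]
opening: 17.4
grasp_force: 58.5
clock: 19.5
eef_pos: [545.3, 221.4, 154.3]
eef_rot: [[-0.293, 0.956, 0.0], [0.956, 0.293, -0.0], [-0.0, 0.0, -1.0]]
wrist_force: [-0.5, -0.4, -0.8]
opening: 17.4
grasp_force: 58.5
clock: 20.5
eef_pos: [524.2, 215.0, 154.4]
eef_rot: [[-0.293, 0.956, 0.0], [0.956, 0.293, 0.0], [0.0, 0.0, -1.0]]
wrist_force: [-0.1, 0.2, -1.6]
opening: 17.6
grasp_force: 58.5
187 299
t 20.55 pos [524.4 215.1 154.3] yang 17.02 tilt [-0.  0. -1.] F [ 0.5 -0.7 -0.4] open 17.397028673185783
dx,dy,dz cm [-49.8  -9.6 -12.1] roll 0.093
```

View pics/c6.png

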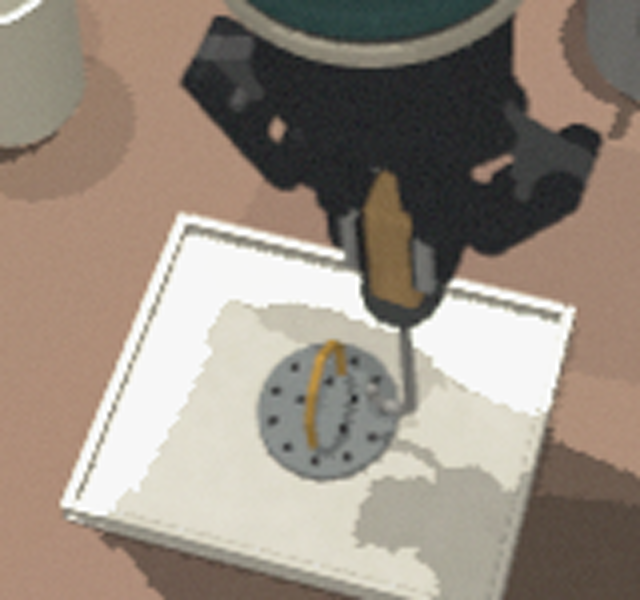

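The hook is clear of the loop (J at about (285,400)) and the sieve stands flat in the tray at (268,402). I lift and return the hook to the stand.

```bash
python3 -m creep '[{"dx":0,"dy":0,"dz":-1,"roll":0,"fingers":1},{"dx":0,"dy":0,"dz":-3,"roll":0,"fingers":1},{"dx":0,"dy":0,"dz":-6,"roll":0,"fingers":1},{"dx":0,"dy":0,"dz":-9,"roll":0,"fingers":1},{"dx":-1,"dy":-0.2,"dz":-12,"roll":0,"fingers":1},{"dx":-4,"dy":-0.8,"dz":-13,"roll":0,"fingers":1},{"dx":-8,"dy":-1.5,"dz":-13,"roll":0.02,"fingers":1},{"dx":-13,"dy":-2.5,"dz":-13,"roll":0.04,"fingers":1}]'
python3 - <<'E'
from m import *
go((578.6,-289.4,275),11.7)
E
```

```text
clock: 21.55
eef_pos: [538.7, 82.7, 285.1]
eef_rot: [[-0.255, 0.967, 0.001], [0.967, 0.255, 0.0], [0.0, 0.001, -1.0]]
wrist_force: [1.5, 0.0, -0.9]
opening: 17.0
grasp_force: 58.6
t 21.55 pos [538.7  82.7 285.1] yang 14.76 tilt [ 0.  0. -1.] F [ 1.5  0.  -0.9] open 17.025879380607165
dx,dy,dz cm [-37.   -5.6   1. ] roll 0.053
```

```bash
python3 -m creep '[{"dx":-5,"dy":-0.8,"dz":0,"roll":0.01,"fingers":1},{"dx":-10,"dy":-1.5,"dz":0,"roll":0.02,"fingers":1},{"dx":-15,"dy":-2.3,"dz":0,"roll":0.03,"fingers":1},{"dx":-20,"dy":-3,"dz":0,"roll":0.04,"fingers":1},{"dx":-25,"dy":-3.8,"dz":0,"roll":0.05,"fingers":1},{"dx":-30,"dy":-4.5,"dz":0,"roll":0.05,"fingers":1},{"dx":-34,"dy":-5.1,"dz":0,"roll":0.05,"fingers":1},{"dx":-35.5,"dy":-5.4,"dz":0,"roll":0.05,"fingers":1}]'
python3 -m creep '[{"dx":0,"dy":0,"dz":0,"roll":0,"fingers":1},{"dx":0,"dy":0,"dz":0,"roll":0,"fingers":1},{"dx":0,"dy":0,"dz":0,"roll":0,"fingers":1},{"dx":0,"dy":0,"dz":0,"roll":0,"fingers":1},{"dx":0,"dy":0,"dz":0,"roll":0,"fingers":1},{"dx":0,"dy":0,"dz":0,"roll":0,"fingers":1},{"dx":0,"dy":0,"dz":0,"roll":0,"fingers":1},{"dx":0,"dy":0,"dz":0,"roll":0,"fingers":1}]'
python3 - <<'E'
from m import *
go((578.6,-289.4,275),11.7)
E
```

```text
clock: 22.55
eef_pos: [576.0, -276.3, 284.8]
eef_rot: [[-0.203, 0.979, -0.0], [0.979, 0.203, -0.001], [-0.001, -0.0, -1.0]]
wrist_force: [-0.4, 0.7, -1.2]
opening: 17.4
grasp_force: 58.6
clock: 23.55
eef_pos: [576.5, -273.6, 284.3]
eef_rot: [[-0.206, 0.979, -0.0], [0.979, 0.206, -0.0], [-0.0, -0.0, -1.0]]
wrist_force: [0.9, -0.1, -1.4]
opening: 17.1
grasp_force: 58.6
t 23.55 pos [ 576.5 -273.6  284.3] yang 11.86 tilt [-0. -0. -1.] F [ 0.9 -0.1 -1.4] open 17.083990063592825
dx,dy,dz cm [-1.6 -0.1  0.9] roll 0.003
```

```bash
python3 -m creep '[{"dx":-0.5,"dy":-0.1,"dz":0.2,"roll":0.003,"fingers":1},{"dx":-1.2,"dy":-0.1,"dz":0.5,"roll":0.003,"fingers":1},{"dx":-1.6,"dy":-0.1,"dz":0.9,"roll":0.003,"fingers":1},{"dx":-1.6,"dy":-0.1,"dz":0.9,"roll":0.003,"fingers":1},{"dx":-1.6,"dy":-0.1,"dz":0.9,"roll":0.003,"fingers":1},{"dx":-1.6,"dy":-0.1,"dz":0.9,"roll":0.003,"fingers":1},{"dx":-1.6,"dy":-0.1,"dz":0.9,"roll":0.003,"fingers":1},{"dx":-1.6,"dy":-0.1,"dz":0.9,"roll":0.003,"fingers":1}]'
python3 - <<'E'
from m import *
go((578.6,-289.4,149.8),11.7)
E
```

```text
clock: 24.55
eef_pos: [578.9, -289.4, 275.4]
eef_rot: [[-0.203, 0.979, 0.0], [0.979, 0.203, -0.0], [-0.0, 0.0, -1.0]]
wrist_force: [-0.1, -0.1, -1.1]
opening: 17.4
grasp_force: 58.6
t 24.55 pos [ 578.9 -289.4  275.4] yang 11.69 tilt [-0.  0. -1.] F [-0.1 -0.1 -1.1] open 17.37817208991547
dx,dy,dz cm [ 0.  -0.  12.6] roll -0.0
```

```bash
python3 -m creep '[{"dx":0,"dy":0,"dz":0.5,"roll":0,"fingers":1},{"dx":0,"dy":0,"dz":1.2,"roll":0,"fingers":1},{"dx":0,"dy":0,"dz":2,"roll":0,"fingers":1},{"dx":0,"dy":0,"dz":3,"roll":0,"fingers":1},{"dx":0,"dy":0,"dz":4,"roll":0,"fingers":1},{"dx":0,"dy":0,"dz":5,"roll":0,"fingers":1},{"dx":0,"dy":0,"dz":5.5,"roll":0,"fingers":1},{"dx":0,"dy":0,"dz":5.5,"roll":0,"fingers":1}]'
python3 -m creep '[{"dx":0,"dy":0,"dz":1,"roll":0,"fingers":1},{"dx":0,"dy":0,"dz":2,"roll":0,"fingers":1},{"dx":0,"dy":0,"dz":3.3,"roll":0,"fingers":1},{"dx":0,"dy":0,"dz":4.6,"roll":0,"fingers":1},{"dx":0,"dy":0,"dz":5.8,"roll":0,"fingers":1},{"dx":0,"dy":0,"dz":6.5,"roll":0,"fingers":1},{"dx":0,"dy":0,"dz":6.7,"roll":0,"fingers":1},{"dx":0,"dy":0,"dz":6.7,"roll":0,"fingers":1}]'
python3 - <<'E'
from m import *
go((578.6,-289.4,149.8),11.7)
E
```

```text
clock: 25.55
eef_pos: [578.8, -289.5, 220.0]
eef_rot: [[-0.203, 0.979, -0.0], [0.979, 0.203, -0.0], [0.0, -0.0, -1.0]]
wrist_force: [-1.0, 0.3, -0.5]
opening: 17.2
grasp_force: 58.6
clock: 26.55
eef_pos: [579.0, -289.6, 153.5]
eef_rot: [[-0.203, 0.979, 0.0], [0.979, 0.203, -0.0], [-0.0, 0.0, -1.0]]
wrist_force: [-0.4, 0.6, -1.2]
opening: 17.1
grasp_force: 58.6
t 26.55 pos [ 579.  -289.6  153.5] yang 11.69 tilt [-0.  0. -1.] F [-0.4  0.6 -1.2] open 17.147051064593036
dx,dy,dz cm [ 0.  -0.   0.4] roll -0.0
```

```bash
python3 -m creep '[{"dx":0,"dy":0,"dz":0.1,"roll":0,"fingers":1},{"dx":0,"dy":0,"dz":0.2,"roll":0,"fingers":1},{"dx":0,"dy":0,"dz":0.3,"roll":0,"fingers":1},{"dx":0,"dy":0,"dz":0.35,"roll":0,"fingers":1},{"dx":0,"dy":0,"dz":0.35,"roll":0,"fingers":1},{"dx":0,"dy":0,"dz":0.35,"roll":0,"fingers":1},{"dx":0,"dy":0,"dz":0.35,"roll":0,"fingers":1},{"dx":0,"dy":0,"dz":0.35,"roll":0,"fingers":1}]'
```

```text
clock: 27.55
eef_pos: [578.9, -289.5, 149.9]
eef_rot: [[-0.203, 0.979, 0.0], [0.979, 0.203, -0.0], [-0.0, 0.0, -1.0]]
wrist_force: [-0.2, -0.2, 0.3]
opening: 17.1
grasp_force: 58.9
```

```bash
python3 -m creep '[{"dx":0,"dy":0,"dz":0,"roll":0,"fingers":2},{"dx":0,"dy":0,"dz":0,"roll":0,"fingers":2.5},{"dx":0,"dy":0,"dz":0,"roll":0,"fingers":4},{"dx":0,"dy":0,"dz":0,"roll":0,"fingers":6},{"dx":0,"dy":0,"dz":0,"roll":0,"fingers":8.5},{"dx":0,"dy":0,"dz":0,"roll":0,"fingers":8.5},{"dx":0,"dy":0,"dz":0,"roll":0,"fingers":8.5},{"dx":0,"dy":0,"dz":0,"roll":0,"fingers":8.5}]'
python3 -m creep '[{"dx":0,"dy":0,"dz":-1,"roll":0,"fingers":8.5},{"dx":0,"dy":0,"dz":-3,"roll":0,"fingers":8.5},{"dx":0,"dy":0,"dz":-5,"roll":0,"fingers":8.5},{"dx":0,"dy":0,"dz":-8,"roll":0,"fingers":8.5},{"dx":0,"dy":0,"dz":-11,"roll":0,"fingers":8.5},{"dx":3,"dy":-3,"dz":-14,"roll":0,"fingers":8.5},{"dx":8,"dy":-8,"dz":-14,"roll":0,"fingers":8.5},{"dx":12,"dy":-12,"dz":-14,"roll":0,"fingers":8.5}]'
python3 -m creep '[{"dx":1,"dy":-1,"dz":0,"roll":0,"fingers":8.5},{"dx":1,"dy":-1,"dz":0,"roll":0,"fingers":8.5},{"dx":1,"dy":-1,"dz":0,"roll":0,"fingers":8.5},{"dx":1,"dy":-1,"dz":0,"roll":0,"fingers":8.5},{"dx":1,"dy":-1,"dz":0,"roll":0,"fingers":8.5},{"dx":1,"dy":-1,"dz":0,"roll":0,"fingers":8.5},{"dx":1,"dy":-1,"dz":0,"roll":0,"fingers":8.5},{"dx":1,"dy":-1,"dz":0,"roll":0,"fingers":8.5}]'
python3 - <<'E'
from m import *
go((578.6,-289.4,149.8),11.7)
p=ctrl.capture("side");cv2.imwrite("pics/end.png",p["color"]);W=cloud(p)
m=sel(W,(575,-290),90,184,200);print("htop",m.sum(),rect(W[m]),W[m].mean(0))
E
```

```text
clock: 28.55
eef_pos: [578.8, -289.5, 149.9]
eef_rot: [[-0.203, 0.979, 0.0], [0.979, 0.203, -0.0], [-0.0, -0.0, -1.0]]
wrist_force: [-0.3, -0.5, -0.5]
opening: 84.9
grasp_force: 0.0
clock: 29.55
eef_pos: [437.5, -197.0, 290.7]
eef_rot: [[-0.202, 0.979, 0.001], [0.979, 0.202, -0.0], [-0.0, 0.001, -1.0]]
wrist_force: [0.4, 0.4, 1.2]
opening: 84.6
grasp_force: 0.0
clock: 30.55
eef_pos: [427.1, -189.8, 289.8]
eef_rot: [[-0.203, 0.979, -0.0], [0.979, 0.203, -0.0], [-0.0, -0.0, -1.0]]
wrist_force: [0.3, -0.4, 0.5]
opening: 85.3
grasp_force: 0.0
t 30.55 pos [ 427.1 -189.8  289.8] yang 11.69 tilt [-0. -0. -1.] F [ 0.3 -0.4  0.5] open 85.34826211516072
dx,dy,dz cm [-12.8  12.8  14. ] roll -0.0
htop 80 [ 578.4 -289.4   16.8   19.8    9.3] [ 577.7 -287.   189.2]
```

View pics/end.png

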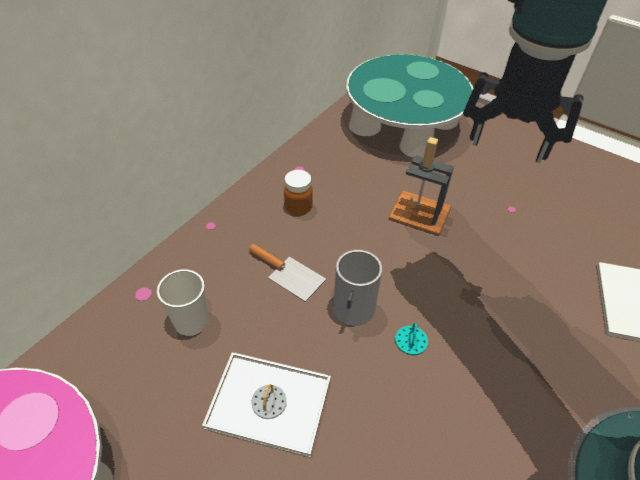

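The hook hangs upright in its stand at (431,153) and the sieve stands in the tray at (268,401). The cup, jar and knife have not moved and the arm is clear, so I hand the job in.

```bash
python3 -c "
from bench import ctrl
print(ctrl.finish_job())"
```

```text
the job is handed in; nothing more can be done
None
```

The job is handed in at about 31 s of the 66 s allowed: the sieve stands upright in the drip tray, the hook hangs back in its stand, and the cup, jar and palette knife look unmoved in the last picture; no verdict was returned.

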